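# Load two filter-disc carriers into a slotted drying cassette

## Task

Load the two filter-disc carriers into the drying cassette that stands on the pillar: first slide the deep one fully home into the taller, lower slot, then the thin one fully home into the narrow, upper slot. Keep the carriers level, leave each lying flat in its slot with its handle sticking out at the front, and do not disturb the petri dish, the timer or the specimen cup.

Things in the scene. Friction and masses are not known exactly. Their poses are not given: they have to be found in the camera images.
- deep_disc: deep filter-disc carrier, loose, aluminium, 70 to 140 g, 142 mm long: round dish 84 mm across, 14 mm thick, with white filter paper; a flat neck (14 wide, 5 thick, flush with the underside) runs to its own -x and ends in an upright grip tab. Origin: centre of the disc's underside, z up. Starts flat on the worktop left or right of the cassette, handle roughly towards the robot
- thin_disc: thin filter-disc carrier, 49 to 98 g: the same diameter, material, neck and tab, but the disc is only 5 mm thick. Origin: centre of the disc's underside, z up, handle to -x. Starts flat on the worktop on the other side of the cassette, handle roughly towards the robot
- deep_disc_tab (a point): point inside the deep carrier's grip tab, on its middle plane: 88 mm from the disc's centre towards -x, 22 mm above its underside. The tab is 24 mm long along x, 10 mm thick along y (pinch it along y, from above) and its top is 34 mm above the underside
- thin_disc_tab (a point): the same point in the thin carrier's grip tab, which has the same size and place: 88 mm towards -x, 22 mm above the underside, top at 34 mm
- cassette: fixed aluminium cassette on a pillar, 94 deep, 103 wide, 64 high: two horizontal slots, one above the other, a solid grey block between, open only at its -x side, which faces the robot with some yaw. Origin: centre of its underside, 45 to 75 mm above the worktop. Slots begin at x = -45 mm, back stop's inner face at x = +42; 90.5 mm wide between the walls
- low_home (a point): lower slot: centre of its floor, 4 mm above the cassette's underside; axes as the cassette's. The slot is 20 mm high (floor to ceiling). A carrier whose origin is here is fully home, its rim against the back stop, its tab 31 to 55 mm in front of the cassette
- high_home (a point): upper slot: centre of its floor, 46 mm above the lower floor; axes as the cassette's. The slot is 10 mm high, its roof is 4 mm thick. A carrier whose origin is here is fully home
- petri_dish: bystander: clear round petri dish, 58 mm in diameter, 14 mm high, on the worktop in front of the cassette; origin at the centre of its underside
- lab_timer: bystander: white bench timer with three buttons, 72 x 66 x 21 mm, near the front edge, right of the petri dish; origin at the centre of its underside
- specimen_cup: bystander: specimen cup with a blue lid, 64 mm in diameter, 72 mm high, behind on the left; origin at the centre of its underside
Mind the look-alikes: they are no part of the job. What is shaped like the thin_disc but purple is not meant.

How it is judged:
By the outcome, as a careful person would: the job done as asked, in the order asked, and still so for the second after the job is handed in, with the robot touching nothing.
It also fails if it takes over 70 s, if anything falls off the work surface, if the arm or the gripper's body presses on something with over 40 N, if the wrist force passes 120 N, or if a joint passes its speed limit or range.

## Robot

A 7-joint arm with a two-finger parallel gripper is mounted at the origin on a cart in front of the work surface, level with it; the furniture and walls round the work are solid. World frame = base frame: x ahead of the robot, y to its left, z up, the work surface at z = 0. Lengths are in m, angles in rad, forces in N, time in s.
With the tool pointing down it reaches from about 0.4 to 0.85 m from the base axis. Payload 4.5 kg.
Tool frame: the origin (TCP) lies midway between the tips of the shut fingers; the grasp point (between the pads) lies 19 mm behind it; z points along the fingers, y is the line along which they close (so a half turn about z gives the same grasp; the last joint's range is limited). The gripper opens to 88 mm and grips with 3 to 60 N. Pads are 18 mm wide; open, the fingers measure 123 mm over their backs; the gripper's body (75 mm by 187 mm) begins 45 mm behind the grasp point.
Start: joints at [1.288, 0.689, -0.195, 1.565, 0.157, 0.902, -0.215], TCP at [0.195, -0.594, 0.239] pointing down, gripper open.
Joint ranges: [-3.01, 3.01], [-0.46, 2.08], [-1.47, 1.51], [0.13, 2.56], [-1, 4.14], [0.04, 2.09], [-2.66, 2.66]. Speed limits (rad/s): [2.57, 2.57, 3.14, 3.14, 3.14, 3.14, 3.14].

## Interface

Orientations are given as a unit quaternion [x, y, z, w].
In Python, from plant import r gives the robot as it stands.
- The arm moves only by the tool carry_out, never from a script. Its argument "plan" is a list of rows, each an object with "rot": the turn, a rotation vector about the tool's x, y, z in rad, a list of three; "xyz": the shift along the tool's x, y, z in m, a list of three; "grip": the closure in counts, from 0 (fully open) to 255 (shut). In form: [{"rot": [wx, wy, wz], "xyz": [dx, dy, dz], "grip": grip}, ...]. A call has 1 to 8 rows; each row is the pose to reach, as a shift and turn from the pose commanded when the call began, along the tool's axes at that moment; what a row does not reach only later rows make up. A row lasts 1/12 s, in which the tool goes at most 41.7 mm and 7.16 degrees, less where a joint would pass 70% of its speed; a pose out of reach is approached as far as the arm can. A call with a gripper value outside its range is refused whole. The fingers move at their own pace and stop on an object; "squeeze" is the grip in N (left out, the last holds). Time passes only in rows, so rows that repeat a pose let the fingers close. It gives the time, the measured TCP pose, the force, the opening and the grip force at its end, in the units of the state.
- r.get_state(): the state, without advancing time (a new reading comes with each control period).
- r.snapshot(name): name is "side" or "top"; returns the picture (384x512x3 uint8, red, green, blue); there is no depth.
- r.camera_params(name): a dict with "fx", "fy", "cx", "cy" (pixels), "distortion" ([k1, k2, p1, p2, k3] as OpenCV has them; the pictures are not rectified), "position" and "attitude" of the camera in the world. Camera axes: x right, y down, z forward; pixel columns grow to the right and rows downward; lengths in m; the calibration is good to about 2 mm. A picture is of the moment at which its call begins. camera_params takes no time and is no camera call.
- r.finish_job(): hands the job in; it is judged then, once.
The state is a dict: "clock": time; "q": joint angles; "qd": joint speeds; "joint_torque": joint torques, N m; "tool_pos": TCP position; "eef_rot": TCP orientation; "contact_force": force on the tool from outside, world axes, zero at the start; "moment": the same for the moment, N m; "opening": opening from 0.0 (shut) to 1.0 (fully open); "finger_force": force on a finger pad.
Only numpy, scipy, OpenCV 4.12 (cv2) and the standard library are available. Lean on these libraries where they do the work, as an engineer would, in place of code of your own. Each camera call takes 0.05 s, during which the arm holds its last target. There are 200 camera calls.

## Working session

There is one attempt and no reset: what is moved stays moved. The work goes in short steps, Python scripts to look and compute and a tool call to move; the robot and the scene stay as the last step left them, time stands still between calls to the robot, and variables do not carry over. Pictures are saved under pics/ and viewed, at most 10 in all, crops included, and the job is handed in when it is done.

Besides the shell and the picture viewer there is one more tool, called in YAML: its name, and indented under it one key for each argument. carry_out: Moves the arm, as the interface text tells. Its arguments: {"type":"object","properties":{"plan":{"type":"array"},"squeeze":{"type":"number"}},"required":["plan"]}

```bash
ls; mkdir -p pics
python3 - <<'E'
from plant import r
import cv2
s=r.get_state(); print({k:s[k] for k in('clock','tool_pos','eef_rot','opening','contact_force')})
for n in('side','top'):
    print(n,r.camera_params(n)); cv2.imwrite(f'pics/{n}0.png',r.snapshot(n)[:,:,::-1])
E
```

```text
pics
{'clock': 0.0, 'tool_pos': array([ 0.19443627, -0.5933216 ,  0.23791177]), 'eef_rot': array([ 9.87476435e-01,  1.57763897e-01, -2.25827827e-04, -8.90587512e-04]), 'opening': 0.9962004142931318, 'contact_force': array([ 0.7491902 , -0.23845223,  1.27297903])}
side {'fx': 371.3151934711921, 'fy': 371.3151934711921, 'cx': 254.28041654489311, 'cy': 196.36013989163087, 'distortion': array([0.00863161, 0.        , 0.        , 0.        , 0.        ]), 'position': array([0.37419602, 0.82223364, 0.51028048]), 'attitude': array([-0.10550054,  0.83307217, -0.53890763,  0.06662553])}
top {'fx': 496.67859785688654, 'fy': 496.67859785688654, 'cx': 257.79710577299585, 'cy': 189.22552163234684, 'distortion': array([0.06437678, 0.        , 0.        , 0.        , 0.        ]), 'position': array([ 0.43056828, -0.03901395,  1.32789069]), 'attitude': array([-0.69574075,  0.71557835, -0.04304695,  0.04515963])}
```

View pics/side0.png

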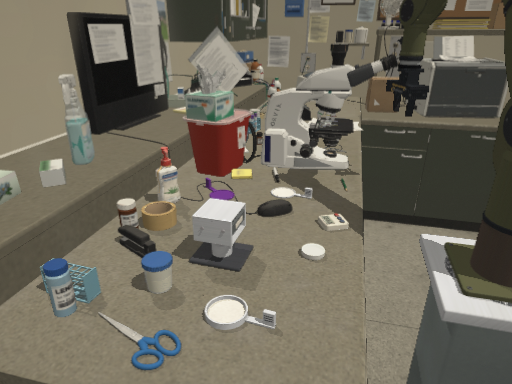

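View pics/top0.png

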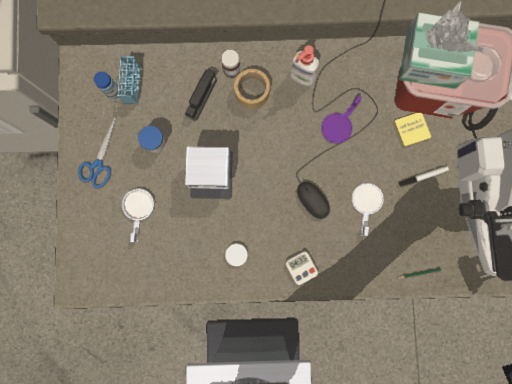

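Two candidates for the carriers, plus the look-alike. In the top picture there is a white disc on the left at (138,204), a white disc on the right at (367,198), and a purple one at (337,127) which is excluded. In the side picture the left disc at (227,313) looks deep and the right one at (285,193) looks thin. The cassette is at (208,170) top and (220,230) side. I'll check these in one close crop.

```bash
cat > h.py <<'E'
import cv2, numpy as np
from scipy.spatial.transform import Rotation as R
from plant import r
def ray(n,uv):
    p=r.camera_params(n);K=np.array([[p['fx'],0,p['cx']],[0,p['fy'],p['cy']],[0,0,1]])
    u=cv2.undistortPoints(np.array(uv,float).reshape(-1,1,2),K,p['distortion']).reshape(-1,2)
    return p['position'],R.from_quat(p['attitude']).apply(np.c_[u,np.ones(len(u))])
def onz(n,uv,z):
    o,d=ray(n,uv); return o+d*((z-o[2])/d[:,2])[:,None]
def proj(n,X):
    p=r.camera_params(n);K=np.array([[p['fx'],0,p['cx']],[0,p['fy'],p['cy']],[0,0,1]])
    c=R.from_quat(p['attitude']).inv().apply(np.atleast_2d(X)-p['position'])
    return cv2.projectPoints(c,np.zeros(3),np.zeros(3),K,p['distortion'])[0].reshape(-1,2)
def crop(im,x,y,w,h,k): return cv2.resize(im[y:y+h,x:x+w],None,fx=k,fy=k,interpolation=cv2.INTER_CUBIC)
E
python3 - <<'E'
import cv2,numpy as np
from h import crop
t=cv2.imread('pics/top0.png');s=cv2.imread('pics/side0.png')
a=np.hstack([crop(t,105,180,66,70,4),crop(t,335,175,66,70,4),crop(t,175,140,66,70,4)])
b=np.hstack([crop(s,195,285,88,66,3),crop(s,185,192,88,78,3)[:198] if 0 else crop(s,185,198,88,66,3),crop(s,250,170,88,66,3)])
cv2.imwrite('pics/c1.png',np.vstack([a,b]))
E
```

```text
(no output)
```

View pics/c1.png

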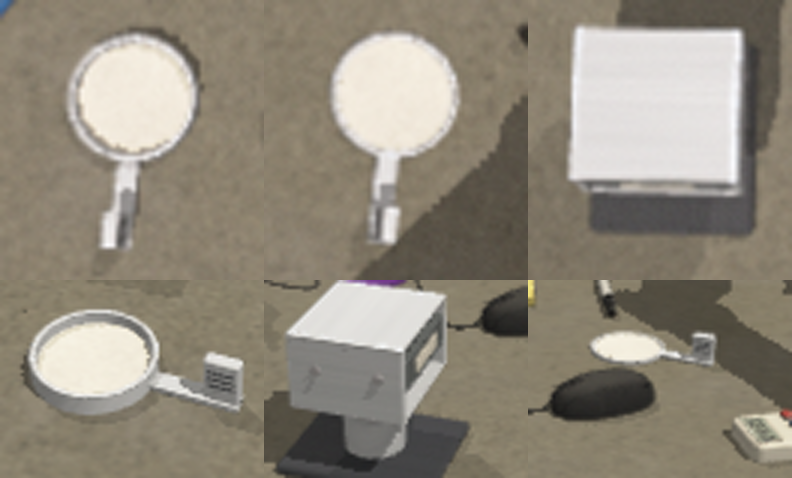

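The crop confirms it: the left carrier has a tall rim, so it is the deep one, and the right one is flat, so it is the thin one. The cassette's opening faces the robot.

```bash
cat > m.py <<'E'
from h import *
from scipy.optimize import least_squares
def T(x,y,ox,oy,k): return ((np.array([x,y])+.5)/k-.5+[ox,oy])
for n,c,t,zc in(('deep',T(134,97,105,180,4),T(110,229,105,180,4),.014),('thin',T(132,95,335,175,4),T(128,225,335,175,4),.005)):
    C=onz('top',[c],zc)[0];P=onz('top',[t],.034)[0];d=(C-P)[:2]
    print(n,C.round(4),P.round(4),'len',np.hypot(*d).round(4),'yaw',np.arctan2(d[1],d[0]).round(3))
    print(' side pix of centre/tabtop',proj('side',[[*C[:2],zc],P]).round(1))
B=dict(f=-.047,b=.047)
# corners x(f/b),y(+/-),z(0/64)
top=[(.047,.0515,.064,47,28),(.047,-.0515,.064,214,30),(-.047,.0515,.064,42,180),(-.047,-.0515,.064,213,190)]
side=[(.047,-.0515,.064,81,3),(-.047,-.0515,.064,183,14),(-.047,.0515,.064,142,70),(.047,.0515,.064,24,53),(-.047,.0515,0,140,145),(.047,.0515,0,28,122),(-.047,-.0515,0,182,80)]
def pose(p,X): return R.from_euler('z',p[3]).apply(X)+p[:3]
def f(p):
    a=proj('top',pose(p,np.array(top)[:,:3]))-[T(u,v,175,140,4) for *_,u,v in top]
    b=proj('side',pose(p,np.array(side)[:,:3]))-[T(u,v,185,198,3) for *_,u,v in side]
    return np.r_[a.ravel(),b.ravel()]
s=least_squares(f,[.47,.1,.06,0],loss='soft_l1');print('cass',s.x.round(4));print(f(s.x).reshape(-1,2).round(1).tolist())
E
python3 m.py
```

```text
deep [0.5654 0.2806 0.014 ] [0.4781 0.2908 0.034 ] len 0.0879 yaw -0.116
 side pix of centre/tabtop [[227.4 307.9]
 [270.3 311.1]]
thin [ 0.5637 -0.3295  0.005 ] [ 0.4764 -0.3158  0.034 ] len 0.0883 yaw -0.156
 side pix of centre/tabtop [[283.6 191.7]
 [309.3 187.9]]
cass [ 0.6428  0.0855  0.0644 -0.0484]
[[0.1, -0.3], [0.3, 0.1], [-0.1, -0.4], [-0.5, -2.1], [-1.0, -1.5], [0.8, -0.4], [-0.2, 0.0], [-0.1, -0.2], [1.1, 0.2], [0.3, 1.4], [1.3, 0.8]]
```

```bash
cat >> h.py <<'E'
def go(*gs):
    """gs: (x,y,z,yaw) TCP goals -> rows relative to the pose now"""
    s=r.get_state();R0=R.from_quat(s['eef_rot']);p0=np.array(s['tool_pos'])
    x=R0.as_matrix()[:,0]
    print('t%.2f'%s['clock'],p0.round(4),'yaw %.3f'%np.arctan2(x[1],x[0]),'tilt',R0.as_matrix()[:2,2].round(4),'q',s['q'].round(2),'F',s['contact_force'].round(1),'op %.3f'%s['opening'],'ff',np.round(s['finger_force'],1))
    for *g,w in gs:
        print('xyz',R0.inv().apply(np.array(g)-p0).round(4),'rot',(R0.inv()*R.from_euler('z',w)*R.from_euler('x',np.pi)).as_rotvec().round(3))
E
python3 -c "
from h import *
go((.36,-.33,.24,.1),(.36,-.33,.24,-.116),(.48,-.05,.24,-.116))"
```

```text
t0.10 [ 0.1945 -0.5934  0.238 ] yaw 0.317 tilt [-0.0006  0.0015] q [ 1.29  0.69 -0.19  1.57  0.16  0.9  -0.22] F [-0.   0.7  0.3] op 1.002 ff 0.0
xyz [ 0.2393 -0.1987 -0.0017] rot [-0.002  0.     0.217]
xyz [ 0.2393 -0.1987 -0.0017] rot [-0.002  0.     0.433]
xyz [ 0.4406 -0.4274 -0.0013] rot [-0.002  0.     0.433]
```

carry_out:
  plan:
    - {"xyz": [0.24, -0.2, 0], "rot": [0, 0, 0.433], "grip": 0}
    - {"xyz": [0.24, -0.2, 0], "rot": [0, 0, 0.433], "grip": 0}
    - {"xyz": [0.24, -0.2, 0], "rot": [0, 0, 0.433], "grip": 0}
    - {"xyz": [0.24, -0.2, 0], "rot": [0, 0, 0.433], "grip": 0}
    - {"xyz": [0.24, -0.2, 0], "rot": [0, 0, 0.433], "grip": 0}
    - {"xyz": [0.24, -0.2, 0], "rot": [0, 0, 0.433], "grip": 0}
    - {"xyz": [0.44, -0.427, 0], "rot": [0, 0, 0.433], "grip": 0}
    - {"xyz": [0.44, -0.427, 0], "rot": [0, 0, 0.433], "grip": 0}

```text
clock: 0.77
tool_pos: [0.3629, -0.3043, 0.2386]
eef_rot: [0.998, -0.058, -0.0, -0.0]
contact_force: [0.2, -0.3, 0.4]
opening: 1.002
finger_force: 0.0
```

```bash
python3 -c "
from h import *
go((.478,-.02,.24,-.116),(.478,.291,.24,-.116))"
```

```text
t0.77 [ 0.3629 -0.3043  0.2386] yaw -0.116 tilt [-0.      0.0002] q [ 0.63  0.49 -0.04  2.01  0.03  0.63 -1.12] F [ 0.2 -0.3  0.4] op 1.002 ff 0.0
xyz [ 0.0814 -0.2958 -0.0014] rot [-0.  0. -0.]
xyz [ 0.0454 -0.6047 -0.0013] rot [-0.  0. -0.]
```

carry_out:
  plan:
    - {"xyz": [0.08, -0.296, 0], "rot": [0, 0, 0], "grip": 0}
    - {"xyz": [0.08, -0.296, 0], "rot": [0, 0, 0], "grip": 0}
    - {"xyz": [0.08, -0.296, 0], "rot": [0, 0, 0], "grip": 0}
    - {"xyz": [0.08, -0.296, 0], "rot": [0, 0, 0], "grip": 0}
    - {"xyz": [0.08, -0.296, 0], "rot": [0, 0, 0], "grip": 0}
    - {"xyz": [0.08, -0.296, 0], "rot": [0, 0, 0], "grip": 0}
    - {"xyz": [0.08, -0.296, 0], "rot": [0, 0, 0], "grip": 0}
    - {"xyz": [0.045, -0.605, 0], "rot": [0, 0, 0], "grip": 0}

```text
clock: 1.43
tool_pos: [0.4741, 0.0082, 0.2387]
eef_rot: [0.998, -0.058, 0.002, -0.0]
contact_force: [0.8, 0.7, 1.0]
opening: 0.997
finger_force: 0.0
```

```bash
python3 -c "
from h import *
go((.478,.291,.1,-.116))"
```

```text
t1.43 [0.4741 0.0082 0.2387] yaw -0.116 tilt [0.0035 0.    ] q [-0.12  0.49  0.01  2.02 -0.01  0.63 -1.79] F [0.8 0.7 1. ] op 0.997 ff 0.0
xyz [-0.0295 -0.2812  0.1388] rot [-0.    -0.003 -0.   ]
```

carry_out:
  plan:
    - {"xyz": [-0.0295, -0.281, 0], "rot": [0, -0.003, 0], "grip": 0}
    - {"xyz": [-0.0295, -0.281, 0], "rot": [0, -0.003, 0], "grip": 0}
    - {"xyz": [-0.0295, -0.281, 0], "rot": [0, -0.003, 0], "grip": 0}
    - {"xyz": [-0.0295, -0.281, 0], "rot": [0, -0.003, 0], "grip": 0}
    - {"xyz": [-0.0295, -0.281, 0.05], "rot": [0, -0.003, 0], "grip": 0}
    - {"xyz": [-0.0295, -0.281, 0.139], "rot": [0, -0.003, 0], "grip": 0}
    - {"xyz": [-0.0295, -0.281, 0.139], "rot": [0, -0.003, 0], "grip": 0}
    - {"xyz": [-0.0295, -0.281, 0.139], "rot": [0, -0.003, 0], "grip": 0}

```text
clock: 2.1
tool_pos: [0.4742, 0.2797, 0.1153]
eef_rot: [0.998, -0.058, -0.001, -0.0]
contact_force: [0.0, 0.6, 0.8]
opening: 0.998
finger_force: 0.0
```

Run:
```python
from h import *
go((.478,.291,.1,-.116),(.478,.291,.004,-.116))
s=r.snapshot('side')[:,:,::-1]
print(proj('side',[r.get_state()['tool_pos']]))
cv2.imwrite('pics/s1.png',crop(s,190,220,140,120,5))
```

```text
t2.10 [0.4742 0.2797 0.1153] yaw -0.115 tilt [-0.0021  0.0009] q [-0.64  0.78  0.03  1.9  -0.06  0.47 -2.25] F [0.  0.6 0.8] op 0.998 ff 0.0
xyz [ 0.0025 -0.0116  0.0153] rot [-0.001  0.002  0.001]
xyz [ 0.0027 -0.0116  0.1113] rot [-0.001  0.002  0.001]
[[276.51929344 276.85924355]]
```

View pics/s1.png

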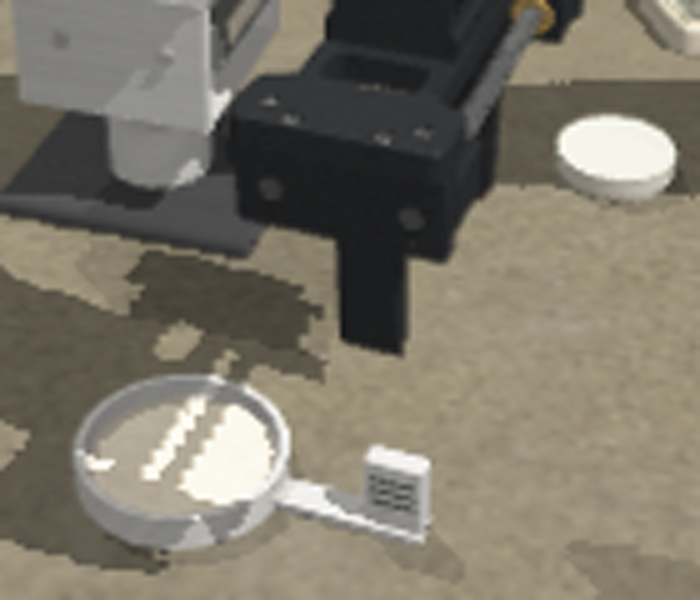

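The side view shows the deep carrier's tab top at about pixel (270,311), as predicted, and the open fingers sit above it. I'll go down and grip.

carry_out:
  plan:
    - {"xyz": [0.0025, -0.0115, 0.015], "rot": [0, 0.002, 0], "grip": 0}
    - {"xyz": [0.0025, -0.0115, 0.05], "rot": [0, 0.002, 0], "grip": 0}
    - {"xyz": [0.0025, -0.0115, 0.085], "rot": [0, 0.002, 0], "grip": 0}
    - {"xyz": [0.0025, -0.0115, 0.1], "rot": [0, 0.002, 0], "grip": 0}
    - {"xyz": [0.0025, -0.0115, 0.11], "rot": [0, 0.002, 0], "grip": 0}
    - {"xyz": [0.0025, -0.0115, 0.11], "rot": [0, 0.002, 0], "grip": 0}
    - {"xyz": [0.0025, -0.0115, 0.11], "rot": [0, 0.002, 0], "grip": 0}
  squeeze: 45

```text
clock: 2.73
tool_pos: [0.4781, 0.2891, 0.0068]
eef_rot: [0.998, -0.058, -0.0, 0.0]
contact_force: [-0.0, 0.5, 0.8]
opening: 0.997
finger_force: 0.0
```

Run:
```python
from h import *
go((.478,.291,.004,-.116))
```

```text
t2.73 [0.4781 0.2891 0.0068] yaw -0.116 tilt [-0.001 -0.   ] q [-0.64  0.97  0.02  1.9  -0.06  0.27 -2.25] F [-0.   0.5  0.8] op 0.997 ff 0.0
xyz [-0.0004 -0.0019  0.0028] rot [ 0.     0.001 -0.   ]
```

carry_out:
  plan:
    - {"xyz": [0, 0, 0], "rot": [0, 0, 0], "grip": 120}
    - {"xyz": [0, 0, 0], "rot": [0, 0, 0], "grip": 255}
    - {"xyz": [0, 0, 0], "rot": [0, 0, 0], "grip": 255}
    - {"xyz": [0, 0, 0], "rot": [0, 0, 0], "grip": 255}
    - {"xyz": [0, 0, 0], "rot": [0, 0, 0], "grip": 255}
    - {"xyz": [0, 0, 0], "rot": [0, 0, 0], "grip": 255}
    - {"xyz": [0, 0, 0], "rot": [0, 0, 0], "grip": 255}
    - {"xyz": [0, 0, 0], "rot": [0, 0, 0], "grip": 255}
  squeeze: 45

```text
clock: 3.4
tool_pos: [0.4779, 0.2892, 0.0066]
eef_rot: [0.998, -0.058, -0.0, -0.0]
contact_force: [-0.4, 0.2, 0.4]
opening: 0.416
finger_force: 0.0
```

carry_out:
  plan:
    - {"xyz": [0, 0, 0.002], "rot": [0, 0, 0], "grip": 255}
    - {"xyz": [0, 0, 0.002], "rot": [0, 0, 0], "grip": 255}
    - {"xyz": [0, 0, 0.002], "rot": [0, 0, 0], "grip": 255}
    - {"xyz": [0, 0, 0.002], "rot": [0, 0, 0], "grip": 255}
    - {"xyz": [0, 0, 0.002], "rot": [0, 0, 0], "grip": 255}
    - {"xyz": [0, 0, 0.002], "rot": [0, 0, 0], "grip": 255}
    - {"xyz": [0, 0, 0.002], "rot": [0, 0, 0], "grip": 255}

```text
clock: 3.98
tool_pos: [0.478, 0.2891, 0.0048]
eef_rot: [0.998, -0.058, -0.0, -0.0]
contact_force: [-0.3, 0.2, 4.1]
opening: 0.111
finger_force: 87.9
```

carry_out:
  plan:
    - {"xyz": [0, 0, -0.01], "rot": [0, 0, 0], "grip": 255}
    - {"xyz": [0, 0, -0.03], "rot": [0, 0, 0], "grip": 255}
    - {"xyz": [0, 0, -0.05], "rot": [0, 0, 0], "grip": 255}
    - {"xyz": [-0.01, 0, -0.075], "rot": [0, 0, 0], "grip": 255}
    - {"xyz": [-0.03, 0, -0.09], "rot": [0, 0, 0], "grip": 255}
    - {"xyz": [-0.045, 0, -0.09], "rot": [0, 0, 0], "grip": 255}
    - {"xyz": [-0.055, 0, -0.09], "rot": [0, 0, 0], "grip": 255}
    - {"xyz": [-0.055, 0, -0.09], "rot": [0, 0, 0], "grip": 255}

```text
clock: 4.65
tool_pos: [0.4205, 0.2959, 0.0948]
eef_rot: [0.998, -0.057, -0.002, 0.0]
contact_force: [0.5, 0.8, -1.3]
opening: 0.106
finger_force: 87.6
```

Run:
```python
from h import *
go((.448,.0949,.0762,-.0484))
```

```text
t4.65 [0.4205 0.2959 0.0948] yaw -0.113 tilt [-0.004  -0.0007] q [-0.72  0.79  0.04  2.02 -0.08  0.34 -2.3 ] F [ 0.5  0.8 -1.3] op 0.106 ff 87.6
xyz [0.0501 0.1966 0.0186] rot [ 0.001  0.004 -0.065]
```

carry_out:
  plan:
    - {"xyz": [0, 0.03, 0], "rot": [0, 0, -0.065], "grip": 255}
    - {"xyz": [0.01, 0.07, 0], "rot": [0, 0, -0.065], "grip": 255}
    - {"xyz": [0.02, 0.11, 0], "rot": [0, 0, -0.065], "grip": 255}
    - {"xyz": [0.03, 0.15, 0], "rot": [0, 0, -0.065], "grip": 255}
    - {"xyz": [0.045, 0.18, 0.005], "rot": [0, 0, -0.065], "grip": 255}
    - {"xyz": [0.05, 0.1965, 0.015], "rot": [0, 0, -0.065], "grip": 255}
    - {"xyz": [0.05, 0.1965, 0.019], "rot": [0, 0, -0.065], "grip": 255}
    - {"xyz": [0.05, 0.1965, 0.019], "rot": [0, 0, -0.065], "grip": 255}

```text
clock: 5.32
tool_pos: [0.4505, 0.0929, 0.0745]
eef_rot: [1.0, -0.027, -0.001, 0.001]
contact_force: [0.3, 0.9, -1.3]
opening: 0.11
finger_force: 87.6
```

Run:
```python
from h import *
go((.448,.0949,.0762,-.0484))
s=r.snapshot('side')[:,:,::-1];t=r.snapshot('top')[:,:,::-1]
cv2.imwrite('pics/t2raw.png',t);cv2.imwrite('pics/s2raw.png',s)
cv2.imwrite('pics/s2.png',np.hstack([crop(s,180,190,130,100,4),crop(t,170,130,70,100,4)]))
```

```text
t5.32 [0.4505 0.0929 0.0745] yaw -0.055 tilt [-0.0024 -0.0011] q [-0.29  0.8  -0.02  2.18  0.09  0.17 -2.02] F [ 0.3  0.9 -1.3] op 0.110 ff 87.6
xyz [-0.0026 -0.0018 -0.0017] rot [ 0.001  0.002 -0.006]
```

View pics/s2.png

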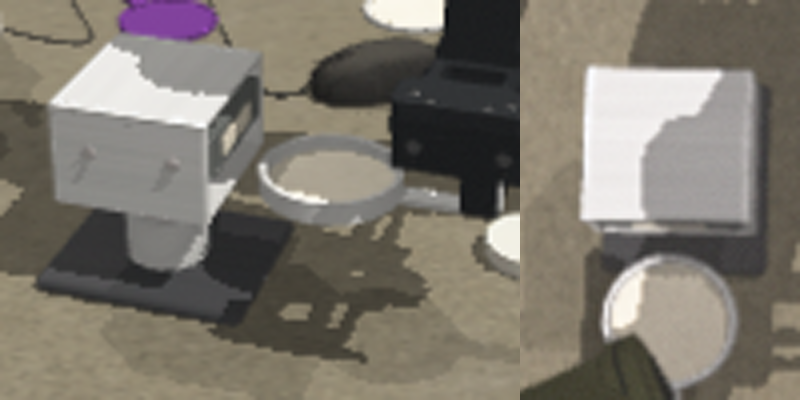

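The carrier is held in front of the cassette and looks about level. I'll overlay the models to check level and alignment.

```bash
cat >> h.py <<'E'
CAS=np.array([.6428,.0855,.0644,-.0484])
def cas(X): return R.from_euler('z',CAS[3]).apply(X)+CAS[:3]
def overlay(n,im,x0,y0,w,h,k,tcp,yaw,under,thick):
    o=crop(im,x0,y0,w,h,k).copy()
    def pl(X,c): 
        P=((proj(n,X)-[x0,y0]+.5)*k-.5); cv2.polylines(o,[np.round(P*16).astype(int)],False,c,1,cv2.LINE_AA,4)
    a=np.linspace(0,2*np.pi,60);C=np.array([tcp[0],tcp[1],0])+.088*np.array([np.cos(yaw),np.sin(yaw),0])
    for z,c in((under,(0,0,255)),(under+thick,(0,255,0))): pl(np.c_[C[0]+.042*np.cos(a),C[1]+.042*np.sin(a),0*a+z],c)
    for z in(0,.064): pl(cas([[-.047,-.0515,z],[-.047,.0515,z],[.047,.0515,z],[.047,-.0515,z],[-.047,-.0515,z]]),(255,0,0))
    for z,hh in((.004,.02),(.05,.01)): pl(cas([[-.045,-.04525,z],[-.045,.04525,z],[-.045,.04525,z+hh],[-.045,-.04525,z+hh],[-.045,-.04525,z]]),(0,200,255))
    return o
E
python3 - <<'E'
from h import *
s=cv2.imread('pics/s2raw.png');t=cv2.imread('pics/t2raw.png')
a=((.4505,.0929),-.055,.0697,.014)
cv2.imwrite('pics/o2.png',np.hstack([overlay('side',s,185,195,100,75,5,*a),overlay('top',t,180,140,56,75,5,*a)]))
E
```

```text
(no output)
```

View pics/o2.png

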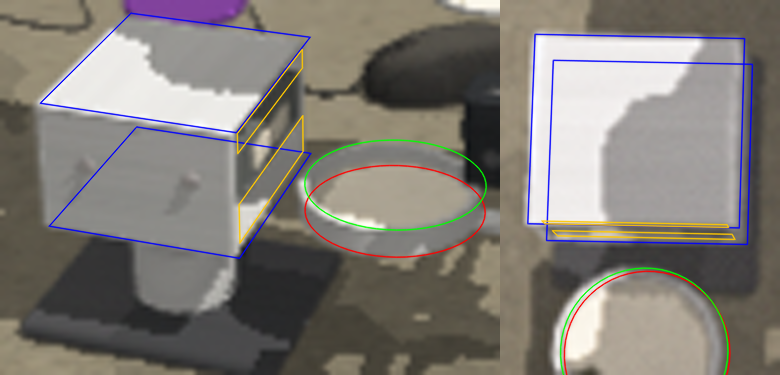

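Run:
```python
from h import *
t=cv2.imread('pics/t2raw.png').astype(float).mean(2)
go()
for v in (150,160,170,180,204,206,208,210): print(v,'L',t[v,184:196].astype(int),'R',t[v,220:234].astype(int))
```

```text
t5.42 [0.4504 0.0957 0.0752] yaw -0.050 tilt [-0.0014  0.0008] q [-0.3   0.79 -0.02  2.18  0.09  0.17 -2.02] F [-0.5  0.4 -1.9] op 0.108 ff 87.6
150 L [134 135 198 248 245 238 236 236 235 235 236 236] R [160 157 159 159 158 158 165 171 132  93  83  86  87  86]
160 L [140 156 243 247 241 238 237 237 238 238 239 238] R [160 160 161 161 161 165 174 163 128  95  74  64  72  83]
170 L [124 149 243 243 236 235 235 236 235 235 236 236] R [163 161 164 160 160 170 176 146 121  94  67  62  86  91]
180 L [126 204 235 237 237 235 235 236 236 236 235 236] R [161 161 159 159 160 168 175 138 111  82  63  64  79  84]
204 L [122 121  87  72  71  74  79 141 218 196 227 240] R [137 144 140 111  90  85  84  90  90  90  90  88  87  86]
206 L [122 124  91  78  76  71 103 229 192 233 243 243] R [149 140 151 129  96  84  84  83  86  87  89  87  89 114]
208 L [124 117  88  75  73  72 122 235 187 234 243 243] R [166 144 144 147 107  86  85  84  83  84  85  87  90 119]
210 L [120  92  77  74  68  77 149 216 183 236 245 246] R [164 143 141 147 113  89  86  86  87  86  87  86  86 123]
```

carry_out:
  plan:
    - {"xyz": [0, 0.001, 0], "rot": [0, 0, 0], "grip": 255}
    - {"xyz": [0.01, 0.001, 0], "rot": [0, 0, 0], "grip": 255}
    - {"xyz": [0.02, 0.001, 0], "rot": [0, 0, 0], "grip": 255}
    - {"xyz": [0.03, 0.001, 0], "rot": [0, 0, 0], "grip": 255}
    - {"xyz": [0.04, 0.001, 0], "rot": [0, 0, 0], "grip": 255}
    - {"xyz": [0.05, 0.001, 0], "rot": [0, 0, 0], "grip": 255}
    - {"xyz": [0.06, 0.001, 0], "rot": [0, 0, 0], "grip": 255}
    - {"xyz": [0.06, 0.001, 0], "rot": [0, 0, 0], "grip": 255}

```text
clock: 6.08
tool_pos: [0.5127, 0.092, 0.076]
eef_rot: [1.0, -0.025, 0.002, -0.001]
contact_force: [0.3, -0.2, -1.6]
opening: 0.107
finger_force: 87.6
```

Run:
```python
from h import *
go((.5549,.0898,.0755,-.0484))
s=r.snapshot('side')[:,:,::-1];t=r.snapshot('top')[:,:,::-1]
st=r.get_state();p=st['tool_pos'];a=(p[:2],-.05,p[2]-.0048,.014)
cv2.imwrite('pics/o3.png',np.hstack([overlay('side',s,185,195,90,75,5,*a),overlay('top',t,180,140,56,75,5,*a)]))
```

```text
t6.08 [0.5127 0.092  0.076 ] yaw -0.050 tilt [0.0031 0.0014] q [-0.24  0.82 -0.04  2.01  0.1   0.31 -1.98] F [ 0.3 -0.2 -1.6] op 0.107 ff 87.6
xyz [0.0423 0.0001 0.0007] rot [-0.002 -0.003 -0.001]
```

View pics/o3.png

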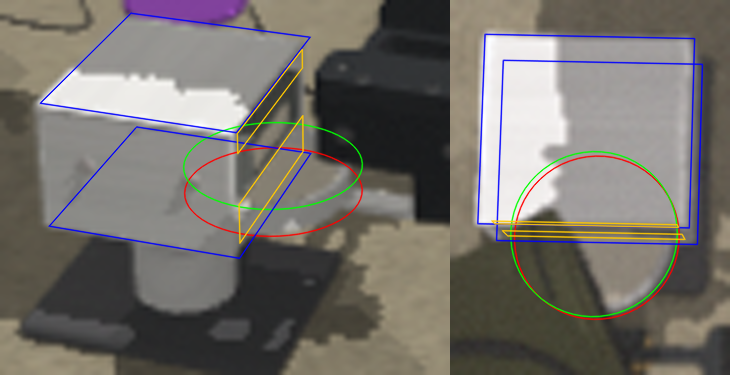

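The front of the disc is in the lower slot with no contact force, so I'll carry on to the back stop.

carry_out:
  plan:
    - {"xyz": [0.008, 0, 0], "rot": [0, 0, 0], "grip": 255}
    - {"xyz": [0.016, 0, 0], "rot": [0, 0, 0], "grip": 255}
    - {"xyz": [0.024, 0, 0], "rot": [0, 0, 0], "grip": 255}
    - {"xyz": [0.03, 0, 0], "rot": [0, 0, 0], "grip": 255}
    - {"xyz": [0.035, 0, 0], "rot": [0, 0, 0], "grip": 255}
    - {"xyz": [0.037, 0, 0], "rot": [0, 0, 0], "grip": 255}
    - {"xyz": [0.037, 0, 0], "rot": [0, 0, 0], "grip": 255}
    - {"xyz": [0.037, 0, 0], "rot": [0, 0, 0], "grip": 255}

```text
clock: 6.85
tool_pos: [0.5468, 0.0885, 0.0754]
eef_rot: [1.0, -0.026, -0.001, 0.0]
contact_force: [-0.3, 0.2, -0.6]
opening: 0.111
finger_force: 87.6
```

carry_out:
  plan:
    - {"xyz": [0.002, 0, 0], "rot": [0, 0, 0], "grip": 255}
    - {"xyz": [0.004, 0, 0], "rot": [0, 0, 0], "grip": 255}
    - {"xyz": [0.006, 0, 0], "rot": [0, 0, 0], "grip": 255}
    - {"xyz": [0.008, 0, 0], "rot": [0, 0, 0], "grip": 255}
    - {"xyz": [0.008, 0, 0], "rot": [0, 0, 0], "grip": 255}
    - {"xyz": [0.008, 0, 0], "rot": [0, 0, 0], "grip": 255}

```text
clock: 7.35
tool_pos: [0.5532, 0.0882, 0.0752]
eef_rot: [1.0, -0.025, -0.002, 0.0]
contact_force: [-5.5, -0.0, -0.2]
opening: 0.107
finger_force: 87.7
```

carry_out:
  plan:
    - {"xyz": [0.001, 0, 0.0005], "rot": [0, 0, 0], "grip": 255}
    - {"xyz": [0.001, 0, 0.001], "rot": [0, 0, 0], "grip": 255}
    - {"xyz": [0.001, 0, 0.0015], "rot": [0, 0, 0], "grip": 255}
    - {"xyz": [0.001, 0, 0.002], "rot": [0, 0, 0], "grip": 255}
    - {"xyz": [0.001, 0, 0.002], "rot": [0, 0, 0], "grip": 255}

```text
clock: 7.77
tool_pos: [0.5532, 0.0881, 0.0732]
eef_rot: [1.0, -0.025, -0.003, 0.0]
contact_force: [-8.1, 0.8, 3.0]
opening: 0.106
finger_force: 87.8
```

carry_out:
  plan:
    - {"xyz": [0, 0, 0.0005], "rot": [0, 0, 0], "grip": 255}
    - {"xyz": [0, 0, 0.001], "rot": [0, 0, 0], "grip": 255}
    - {"xyz": [0, 0, 0.001], "rot": [0, 0, 0], "grip": 255}

```text
clock: 8.02
tool_pos: [0.5532, 0.0881, 0.0722]
eef_rot: [1.0, -0.025, -0.003, 0.0]
contact_force: [-7.0, 0.5, 1.9]
opening: 0.108
finger_force: 87.8
```

carry_out:
  plan:
    - {"xyz": [-0.001, 0, 0.0005], "rot": [0, 0, 0], "grip": 255}
    - {"xyz": [-0.001, 0, 0.001], "rot": [0, 0, 0], "grip": 255}
    - {"xyz": [-0.001, 0, 0.0015], "rot": [0, 0, 0], "grip": 255}
    - {"xyz": [-0.001, 0, 0.0015], "rot": [0, 0, 0], "grip": 255}
    - {"xyz": [-0.001, 0, 0.0015], "rot": [0, 0, 0], "grip": 255}

```text
clock: 8.43
tool_pos: [0.5532, 0.0882, 0.0719]
eef_rot: [1.0, -0.025, -0.002, 0.0]
contact_force: [-8.1, 1.1, 10.4]
opening: 0.107
finger_force: 88.3
```

Floor contact comes at TCP z about 0.072, so the upper floor is near 0.113. I'll ease off and release.

carry_out:
  plan:
    - {"xyz": [0, 0, -0.001], "rot": [0, 0, 0], "grip": 255}
    - {"xyz": [0, 0, -0.001], "rot": [0, 0, 0], "grip": 255}
    - {"xyz": [0, 0, -0.001], "rot": [0, 0, 0], "grip": 0}
    - {"xyz": [0, 0, -0.001], "rot": [0, 0, 0], "grip": 0}
    - {"xyz": [0, 0, -0.001], "rot": [0, 0, 0], "grip": 0}
    - {"xyz": [0, 0, -0.001], "rot": [0, 0, 0], "grip": 0}
    - {"xyz": [0, 0, -0.001], "rot": [0, 0, 0], "grip": 0}
    - {"xyz": [0, 0, -0.001], "rot": [0, 0, 0], "grip": 0}

```text
clock: 9.1
tool_pos: [0.5555, 0.0882, 0.0721]
eef_rot: [1.0, -0.026, -0.0, -0.0]
contact_force: [0.0, 0.5, 0.2]
opening: 0.539
finger_force: 0.0
```

carry_out:
  plan:
    - {"xyz": [-0.002, 0, -0.015], "rot": [0, 0, 0], "grip": 0}
    - {"xyz": [-0.002, 0, -0.045], "rot": [0, 0, 0], "grip": 0}
    - {"xyz": [-0.002, 0, -0.085], "rot": [0, 0, 0], "grip": 0}
    - {"xyz": [-0.002, 0, -0.12], "rot": [0, 0, 0], "grip": 0}
    - {"xyz": [-0.04, 0.03, -0.13], "rot": [0, 0, 0], "grip": 0}
    - {"xyz": [-0.07, 0.06, -0.13], "rot": [0, 0, 0], "grip": 0}
    - {"xyz": [-0.08, 0.1, -0.13], "rot": [0, 0, 0], "grip": 0}
    - {"xyz": [-0.08, 0.14, -0.13], "rot": [0, 0, 0], "grip": 0}

```text
clock: 9.77
tool_pos: [0.4652, -0.0425, 0.2026]
eef_rot: [1.0, -0.023, -0.002, -0.0]
contact_force: [1.0, -0.1, -0.6]
opening: 1.0
finger_force: 0.0
```

Run:
```python
from h import *
go((.476,-.316,.2,-.156))
```

```text
t9.77 [ 0.4652 -0.0425  0.2026] yaw -0.047 tilt [-0.0033  0.0004] q [ 0.06  0.55 -0.11  2.07  0.11  0.53 -1.74] F [ 1.  -0.1 -0.6] op 1.000 ff 0.0
xyz [0.0236 0.2727 0.0025] rot [-0.     0.003  0.109]
```

carry_out:
  plan:
    - {"xyz": [0.018, 0.262, 0], "rot": [0, 0, 0.108], "grip": 0}
    - {"xyz": [0.018, 0.262, 0], "rot": [0, 0, 0.108], "grip": 0}
    - {"xyz": [0.018, 0.262, 0], "rot": [0, 0, 0.108], "grip": 0}
    - {"xyz": [0.018, 0.262, 0], "rot": [0, 0, 0.108], "grip": 0}
    - {"xyz": [0.018, 0.262, 0], "rot": [0, 0, 0.108], "grip": 0}
    - {"xyz": [0.018, 0.262, 0], "rot": [0, 0, 0.108], "grip": 0}
    - {"xyz": [0.018, 0.262, 0.04], "rot": [0, 0, 0.108], "grip": 0}
    - {"xyz": [0.018, 0.262, 0.07], "rot": [0, 0, 0.108], "grip": 0}

```text
clock: 10.43
tool_pos: [0.4729, -0.3122, 0.1317]
eef_rot: [0.996, -0.084, 0.002, 0.003]
contact_force: [0.3, 1.4, 0.1]
opening: 0.999
finger_force: 0.0
```

carry_out:
  plan:
    - {"xyz": [0, 0, 0], "rot": [0, 0, 0], "grip": 0}
    - {"xyz": [0, 0, 0], "rot": [0, 0, 0], "grip": 0}

```text
clock: 10.6
tool_pos: [0.4722, -0.3044, 0.1311]
eef_rot: [0.997, -0.079, -0.002, -0.001]
contact_force: [0.6, -0.1, 0.0]
opening: 0.998
finger_force: 0.0
```

Run:
```python
from h import *
go((.4764,-.3158,.1,-.156),(.4764,-.3158,.005,-.156))
s=r.snapshot('side')[:,:,::-1];t=r.snapshot('top')[:,:,::-1]
cv2.imwrite('pics/s4.png',np.hstack([crop(s,190,165,140,110,4),crop(t,340,170,55,110,4)]))
print(proj('top',[[.4764,-.3158,.034]]),proj('side',[[.4764,-.3158,.034]]))
```

```text
t10.60 [ 0.4722 -0.3044  0.1311] yaw -0.159 tilt [-0.004   0.0022] q [ 0.56  0.76 -0.11  1.85  0.15  0.54 -1.38] F [ 0.6 -0.1  0. ] op 0.998 ff 0.0
xyz [0.0061 0.0107 0.0311] rot [-0.002  0.004 -0.003]
xyz [0.0065 0.0108 0.1261] rot [-0.002  0.004 -0.003]
[[366.64014556 230.88837422]] [[309.32839011 187.87776298]]
```

View pics/s4.png

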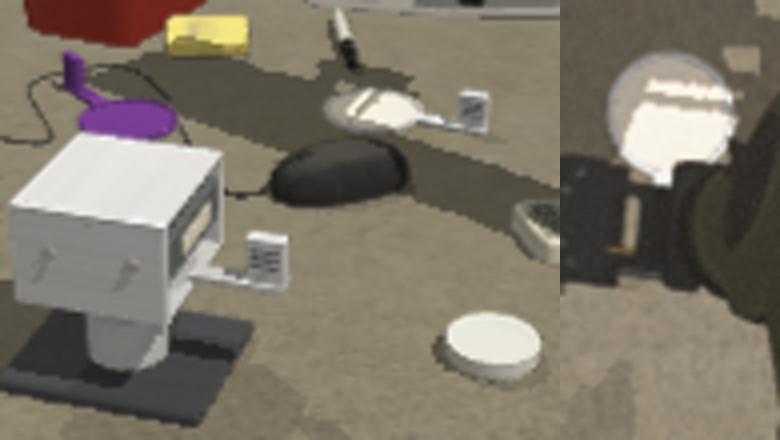

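The deep carrier sits in the lower slot with its handle out. The thin carrier's tab is at side pixel (308,188), as expected. I'll go down on it.

carry_out:
  plan:
    - {"xyz": [0.006, 0.0105, 0.02], "rot": [0, 0.003, 0], "grip": 0}
    - {"xyz": [0.006, 0.0105, 0.05], "rot": [0, 0.003, 0], "grip": 0}
    - {"xyz": [0.006, 0.0105, 0.08], "rot": [0, 0.003, 0], "grip": 0}
    - {"xyz": [0.006, 0.0105, 0.08], "rot": [0, 0.003, 0], "grip": 0}
    - {"xyz": [0.006, 0.0105, 0.08], "rot": [0, 0.003, 0], "grip": 0}

```text
clock: 11.12
tool_pos: [0.4778, -0.3158, 0.0529]
eef_rot: [0.997, -0.079, 0.001, -0.0]
contact_force: [0.3, 0.0, 1.3]
opening: 0.998
finger_force: 0.0
```

Run:
```python
from h import *
go((.4764,-.3158,.005,-.156))
```

```text
t11.12 [ 0.4778 -0.3158  0.0529] yaw -0.158 tilt [ 0.0019 -0.0001] q [ 0.55  0.9  -0.08  1.86  0.17  0.4  -1.39] F [0.3 0.  1.3] op 0.998 ff 0.0
xyz [-0.0015  0.0002  0.0479] rot [-0.    -0.002 -0.002]
```

carry_out:
  plan:
    - {"xyz": [-0.001, 0, 0.02], "rot": [0, 0, 0], "grip": 60}
    - {"xyz": [-0.001, 0, 0.035], "rot": [0, 0, 0], "grip": 120}
    - {"xyz": [-0.001, 0, 0.045], "rot": [0, 0, 0], "grip": 120}
    - {"xyz": [-0.001, 0, 0.048], "rot": [0, 0, 0], "grip": 160}
    - {"xyz": [-0.001, 0, 0.048], "rot": [0, 0, 0], "grip": 160}
    - {"xyz": [-0.001, 0, 0.048], "rot": [0, 0, 0], "grip": 160}
    - {"xyz": [-0.001, 0, 0.048], "rot": [0, 0, 0], "grip": 255}
    - {"xyz": [-0.001, 0, 0.048], "rot": [0, 0, 0], "grip": 255}

```text
clock: 11.78
tool_pos: [0.477, -0.3169, 0.005]
eef_rot: [0.997, -0.08, 0.002, 0.0]
contact_force: [-0.4, 0.8, 0.1]
opening: 0.417
finger_force: 0.0
```

carry_out:
  plan:
    - {"xyz": [0, 0, 0], "rot": [0, 0, 0], "grip": 255}
    - {"xyz": [0, 0, 0], "rot": [0, 0, 0], "grip": 255}
    - {"xyz": [0, 0, 0], "rot": [0, 0, 0], "grip": 255}
    - {"xyz": [0, 0, 0], "rot": [0, 0, 0], "grip": 255}
    - {"xyz": [0, 0, 0], "rot": [0, 0, 0], "grip": 255}
    - {"xyz": [0, 0, 0], "rot": [0, 0, 0], "grip": 255}
    - {"xyz": [0, 0, 0], "rot": [0, 0, 0], "grip": 255}
    - {"xyz": [0, 0, 0], "rot": [0, 0, 0], "grip": 255}

```text
clock: 12.45
tool_pos: [0.4766, -0.3165, 0.0045]
eef_rot: [0.997, -0.08, 0.001, 0.0]
contact_force: [-0.2, -0.0, 5.2]
opening: 0.11
finger_force: 106.1
```

Run:
```python
from h import *
go()
```

```text
t12.45 [ 0.4766 -0.3165  0.0045] yaw -0.159 tilt [ 0.0024 -0.0006] q [ 0.54  0.98 -0.07  1.86  0.18  0.3  -1.4 ] F [-0.2 -0.   5.2] op 0.110 ff 106.1
```

carry_out:
  plan:
    - {"xyz": [0, 0, -0.01], "rot": [0, 0, 0], "grip": 255}
    - {"xyz": [0, 0, -0.03], "rot": [0, 0, 0], "grip": 255}
    - {"xyz": [0, 0, -0.06], "rot": [0, 0, 0], "grip": 255}
    - {"xyz": [-0.01, 0, -0.09], "rot": [0, 0, 0], "grip": 255}
    - {"xyz": [-0.03, -0.01, -0.115], "rot": [0, 0, 0], "grip": 255}
    - {"xyz": [-0.05, -0.03, -0.12], "rot": [0, 0, 0], "grip": 255}
    - {"xyz": [-0.055, -0.065, -0.12], "rot": [0, 0, 0], "grip": 255}
    - {"xyz": [-0.055, -0.1, -0.12], "rot": [0, 0, 0], "grip": 255}

```text
clock: 13.12
tool_pos: [0.4353, -0.2094, 0.1251]
eef_rot: [0.997, -0.082, 0.001, 0.001]
contact_force: [0.6, 1.3, -1.6]
opening: 0.11
finger_force: 105.7
```

Run:
```python
from h import *
go((.44,.06,.1202,-.0484))
```

```text
t13.12 [ 0.4353 -0.2094  0.1251] yaw -0.164 tilt [ 0.001  -0.0016] q [ 0.39  0.7  -0.07  2.09  0.13  0.35 -1.51] F [ 0.6  1.3 -1.6] op 0.110 ff 105.7
xyz [-0.0394 -0.2666  0.0045] rot [ 0.001 -0.001 -0.116]
```

carry_out:
  plan:
    - {"xyz": [-0.01, -0.035, 0], "rot": [0, 0, -0.06], "grip": 255}
    - {"xyz": [-0.015, -0.07, 0], "rot": [0, 0, -0.112], "grip": 255}
    - {"xyz": [-0.02, -0.11, 0], "rot": [0, 0, -0.112], "grip": 255}
    - {"xyz": [-0.025, -0.15, 0], "rot": [0, 0, -0.112], "grip": 255}
    - {"xyz": [-0.03, -0.19, 0], "rot": [0, 0, -0.112], "grip": 255}
    - {"xyz": [-0.035, -0.22, 0], "rot": [0, 0, -0.112], "grip": 255}
    - {"xyz": [-0.04, -0.24, 0], "rot": [0, 0, -0.112], "grip": 255}
    - {"xyz": [-0.04, -0.255, 0], "rot": [0, 0, -0.112], "grip": 255}

```text
clock: 13.78
tool_pos: [0.4375, 0.0523, 0.1241]
eef_rot: [1.0, -0.021, 0.0, -0.0]
contact_force: [0.1, 0.6, -0.6]
opening: 0.107
finger_force: 105.7
```

carry_out:
  plan:
    - {"xyz": [0, 0, 0], "rot": [0, 0, 0], "grip": 255}
    - {"xyz": [0, 0, 0], "rot": [0, 0, 0], "grip": 255}
    - {"xyz": [0, 0, 0], "rot": [0, 0, 0], "grip": 255}

```text
clock: 14.03
tool_pos: [0.4385, 0.0478, 0.124]
eef_rot: [1.0, -0.024, 0.001, 0.001]
contact_force: [0.0, -0.0, -1.1]
opening: 0.109
finger_force: 105.7
```

Run:
```python
from h import *
go((.4486,.0941,.1202,-.0484))
```

```text
t14.03 [0.4385 0.0478 0.124 ] yaw -0.049 tilt [ 0.0017 -0.0013] q [-0.22  0.68  0.    2.22  0.    0.24 -1.83] F [ 0.  -0.  -1.1] op 0.109 ff 105.7
xyz [ 0.0079 -0.0467  0.0038] rot [ 0.001 -0.002 -0.   ]
```

carry_out:
  plan:
    - {"xyz": [0.002, -0.015, 0.0035], "rot": [0, 0, 0], "grip": 255}
    - {"xyz": [0.005, -0.03, 0.0035], "rot": [0, 0, 0], "grip": 255}
    - {"xyz": [0.008, -0.042, 0.0035], "rot": [0, 0, 0], "grip": 255}
    - {"xyz": [0.008, -0.0465, 0.0035], "rot": [0, 0, 0], "grip": 255}
    - {"xyz": [0.008, -0.0465, 0.0035], "rot": [0, 0, 0], "grip": 255}
    - {"xyz": [0.008, -0.0465, 0.0035], "rot": [0, 0, 0], "grip": 255}
    - {"xyz": [0.008, -0.0465, 0.0035], "rot": [0, 0, 0], "grip": 255}

```text
clock: 14.62
tool_pos: [0.4484, 0.0935, 0.1204]
eef_rot: [1.0, -0.025, 0.001, 0.001]
contact_force: [-0.7, -0.6, -1.2]
opening: 0.108
finger_force: 105.7
```

Run:
```python
import h
from h import *
CAS[2]=.0632
go((.4486,.0941,.1202,-.0484))
s=r.snapshot('side')[:,:,::-1];t=r.snapshot('top')[:,:,::-1]
p=r.get_state()['tool_pos'];a=(p[:2],-.049,p[2]-.0045,.005)
cv2.imwrite('pics/o5.png',np.hstack([overlay('side',s,185,185,100,75,5,*a),overlay('top',t,180,140,56,75,5,*a)]))
```

```text
t14.62 [0.4484 0.0935 0.1204] yaw -0.049 tilt [ 0.0012 -0.0015] q [-0.32  0.7   0.02  2.17 -0.03  0.27 -1.9 ] F [-0.7 -0.6 -1.2] op 0.108 ff 105.7
xyz [ 0.0001 -0.0006  0.0001] rot [ 0.001 -0.001 -0.001]
```

View pics/o5.png

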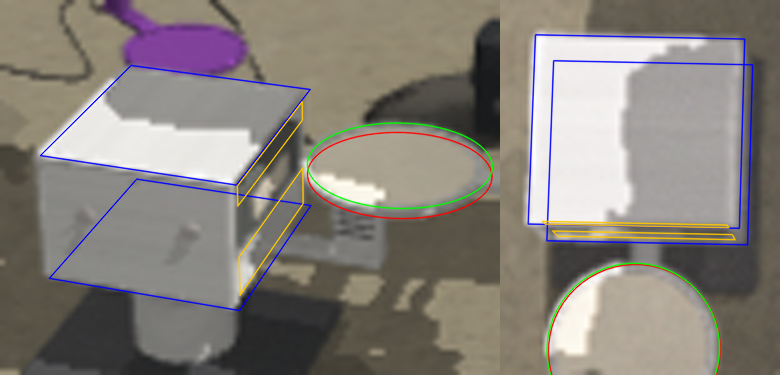

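The thin carrier matches the level model at (400,170), at upper-slot height. The cassette's far front corner is a bit off in the side view, so I'll refine its yaw and y from the roof edges.

Run:
```python
from h import *
t=cv2.imread('pics/top0.png').astype(float).mean(2)
def edge(line,a,b,sign):
    g=np.diff(line[a:b])*sign; g[g<0]=0;i=g.argmax();w=g[max(0,i-2):i+3]; return a+max(0,i-2)+.5+(w*np.arange(len(w))).sum()/w.sum()
def fit(pts,ax):
    P=onz('top',pts,.1272)[:,:2]; k=np.polyfit(P[:,1-ax],P[:,ax],1); return k,P.mean(0)
L=[(edge(t[v],180,192,1),v) for v in range(150,183,1)]
Rr=[(edge(t[v],222,232,-1),v) for v in range(150,183,1)]
T=[(u,edge(t[:,u],140,154,1)) for u in range(190,225,2)]
for n,p,ax in(('L',L,1),('R',Rr,1),('T',T,0)):
    k,m=fit(p,ax);print(n,k.round(4),m.round(4))
    if ax==1: print('  y at x=.6428',np.polyval(k,.6428).round(4), 'at .555',np.polyval(k,.555).round(4))
```

```text
L [-0.0421  0.1653] [0.6437 0.1382]
  y at x=.6428 0.1382 at .555 0.1419
R [-0.0518  0.0675] [0.6407 0.0344]
  y at x=.6428 0.0343 at .555 0.0388
T [0.0423 0.6865] [0.69   0.0845]
```

carry_out:
  plan:
    - {"xyz": [0.005, -0.001, 0], "rot": [0, 0, 0], "grip": 255}
    - {"xyz": [0.012, -0.001, 0], "rot": [0, 0, 0], "grip": 255}
    - {"xyz": [0.018, -0.001, 0], "rot": [0, 0, 0], "grip": 255}
    - {"xyz": [0.024, -0.001, 0], "rot": [0, 0, 0], "grip": 255}
    - {"xyz": [0.03, -0.001, 0], "rot": [0, 0, 0], "grip": 255}
    - {"xyz": [0.036, -0.001, 0], "rot": [0, 0, 0], "grip": 255}
    - {"xyz": [0.04, -0.001, 0], "rot": [0, 0, 0], "grip": 255}
    - {"xyz": [0.04, -0.001, 0], "rot": [0, 0, 0], "grip": 255}

```text
clock: 15.38
tool_pos: [0.4902, 0.0943, 0.1204]
eef_rot: [1.0, -0.024, 0.002, 0.0]
contact_force: [0.4, 0.4, -1.5]
opening: 0.108
finger_force: 105.7
```

carry_out:
  plan:
    - {"xyz": [0.006, 0, 0], "rot": [0, 0, 0], "grip": 255}
    - {"xyz": [0.012, 0, 0], "rot": [0, 0, 0], "grip": 255}
    - {"xyz": [0.02, 0.0005, 0], "rot": [0, 0, 0], "grip": 255}
    - {"xyz": [0.028, 0.0005, 0], "rot": [0, 0, 0], "grip": 255}
    - {"xyz": [0.036, 0.0005, 0], "rot": [0, 0, 0], "grip": 255}
    - {"xyz": [0.044, 0.0005, 0], "rot": [0, 0, 0], "grip": 255}
    - {"xyz": [0.052, 0.0005, 0], "rot": [0, 0, 0], "grip": 255}
    - {"xyz": [0.054, 0.0005, 0], "rot": [0, 0, 0], "grip": 255}

```text
clock: 16.05
tool_pos: [0.5448, 0.0912, 0.1206]
eef_rot: [1.0, -0.024, 0.002, 0.0]
contact_force: [0.9, -0.5, -0.4]
opening: 0.106
finger_force: 105.7
```

carry_out:
  plan:
    - {"xyz": [0, 0, 0], "rot": [0, 0, 0], "grip": 255}
    - {"xyz": [0.002, 0, 0], "rot": [0, 0, 0], "grip": 255}
    - {"xyz": [0.004, 0, 0], "rot": [0, 0, 0], "grip": 255}
    - {"xyz": [0.006, 0, 0], "rot": [0, 0, 0], "grip": 255}
    - {"xyz": [0.008, 0, 0], "rot": [0, 0, 0], "grip": 255}
    - {"xyz": [0.008, 0, 0], "rot": [0, 0, 0], "grip": 255}

```text
clock: 16.55
tool_pos: [0.5512, 0.0909, 0.1206]
eef_rot: [1.0, -0.024, 0.001, 0.0]
contact_force: [0.7, -0.1, 0.3]
opening: 0.107
finger_force: 105.7
```

carry_out:
  plan:
    - {"xyz": [0.001, 0, 0], "rot": [0, 0, 0], "grip": 255}
    - {"xyz": [0.002, 0, 0], "rot": [0, 0, 0], "grip": 255}
    - {"xyz": [0.003, 0, 0], "rot": [0, 0, 0], "grip": 255}
    - {"xyz": [0.004, 0, 0], "rot": [0, 0, 0], "grip": 255}
    - {"xyz": [0.004, 0, 0], "rot": [0, 0, 0], "grip": 255}

```text
clock: 16.97
tool_pos: [0.553, 0.0907, 0.1202]
eef_rot: [1.0, -0.023, -0.001, 0.0]
contact_force: [-5.0, 0.4, 1.3]
opening: 0.103
finger_force: 105.9
```

Back stop reached, at the same x as the deep one. Now I'll lower it to the floor.

carry_out:
  plan:
    - {"xyz": [0, 0, 0.0005], "rot": [0, 0, 0], "grip": 255}
    - {"xyz": [0, 0, 0.001], "rot": [0, 0, 0], "grip": 255}
    - {"xyz": [0, 0, 0.0015], "rot": [0, 0, 0], "grip": 255}
    - {"xyz": [0, 0, 0.002], "rot": [0, 0, 0], "grip": 255}
    - {"xyz": [0, 0, 0.002], "rot": [0, 0, 0], "grip": 255}
    - {"xyz": [0, 0, 0.002], "rot": [0, 0, 0], "grip": 255}

```text
clock: 17.47
tool_pos: [0.553, 0.0907, 0.1183]
eef_rot: [1.0, -0.023, -0.001, 0.0]
contact_force: [-5.1, 0.0, 2.4]
opening: 0.107
finger_force: 105.9
```

carry_out:
  plan:
    - {"xyz": [0.0005, 0, 0.0005], "rot": [0, 0, 0], "grip": 255}
    - {"xyz": [0.0005, 0, 0.001], "rot": [0, 0, 0], "grip": 255}
    - {"xyz": [0.0005, 0, 0.0013], "rot": [0, 0, 0], "grip": 255}
    - {"xyz": [0.0005, 0, 0.0013], "rot": [0, 0, 0], "grip": 255}
    - {"xyz": [0.0005, 0, 0.0013], "rot": [0, 0, 0], "grip": 255}

```text
clock: 17.88
tool_pos: [0.553, 0.0907, 0.1176]
eef_rot: [1.0, -0.023, -0.001, 0.0]
contact_force: [-7.4, 1.1, 8.3]
opening: 0.11
finger_force: 81.5
```

Floor contact at 0.1177, as expected. I'll release and lift.

carry_out:
  plan:
    - {"xyz": [0, 0, -0.0005], "rot": [0, 0, 0], "grip": 255}
    - {"xyz": [0, 0, -0.0005], "rot": [0, 0, 0], "grip": 0}
    - {"xyz": [0, 0, -0.0005], "rot": [0, 0, 0], "grip": 0}
    - {"xyz": [0, 0, -0.0005], "rot": [0, 0, 0], "grip": 0}
    - {"xyz": [0, 0, -0.0005], "rot": [0, 0, 0], "grip": 0}
    - {"xyz": [0, 0, -0.0005], "rot": [0, 0, 0], "grip": 0}
    - {"xyz": [0, 0, -0.0005], "rot": [0, 0, 0], "grip": 0}
    - {"xyz": [0, 0, -0.0005], "rot": [0, 0, 0], "grip": 0}

```text
clock: 18.55
tool_pos: [0.5555, 0.0907, 0.1177]
eef_rot: [1.0, -0.024, 0.001, 0.0]
contact_force: [-1.0, 0.6, -0.7]
opening: 0.617
finger_force: 0.0
```

carry_out:
  plan:
    - {"xyz": [-0.002, 0, -0.01], "rot": [0, 0, 0], "grip": 0}
    - {"xyz": [-0.002, 0, -0.035], "rot": [0, 0, 0], "grip": 0}
    - {"xyz": [-0.002, 0, -0.07], "rot": [0, 0, 0], "grip": 0}
    - {"xyz": [-0.01, 0, -0.1], "rot": [0, 0, 0], "grip": 0}
    - {"xyz": [-0.03, 0.03, -0.12], "rot": [0, 0, 0], "grip": 0}
    - {"xyz": [-0.05, 0.06, -0.12], "rot": [0, 0, 0], "grip": 0}
    - {"xyz": [-0.06, 0.1, -0.12], "rot": [0, 0, 0], "grip": 0}
    - {"xyz": [-0.06, 0.14, -0.12], "rot": [0, 0, 0], "grip": 0}

```text
clock: 19.22
tool_pos: [0.4857, -0.0466, 0.2389]
eef_rot: [1.0, -0.022, 0.001, 0.0]
contact_force: [0.6, -0.7, 0.2]
opening: 1.003
finger_force: 0.0
```

carry_out:
  plan:
    - {"xyz": [0, 0.04, 0], "rot": [0, 0, 0], "grip": 0}
    - {"xyz": [0, 0.08, 0], "rot": [0, 0, 0], "grip": 0}
    - {"xyz": [0, 0.12, 0], "rot": [0, 0, 0], "grip": 0}
    - {"xyz": [0, 0.12, 0], "rot": [0, 0, 0], "grip": 0}
    - {"xyz": [0, 0.12, 0], "rot": [0, 0, 0], "grip": 0}

```text
clock: 19.63
tool_pos: [0.482, -0.1693, 0.2383]
eef_rot: [1.0, -0.027, 0.001, 0.001]
contact_force: [0.2, 0.8, 0.2]
opening: 0.998
finger_force: 0.0
```

Run:
```python
from h import *
CAS[2]=.0632
go()
s=r.snapshot('side')[:,:,::-1];t=r.snapshot('top')[:,:,::-1]
cv2.imwrite('pics/f.png',np.hstack([crop(s,130,185,180,120,3),crop(t,175,130,80,120,3)]))
for z in(.0672,.1132): print(proj('side',cas([[-.088,0,.034+z-.0632]])),proj('top',cas([[-.088,0,.034+z-.0632]])))
```

```text
t19.63 [ 0.482  -0.1693  0.2383] yaw -0.054 tilt [ 0.0026 -0.0018] q [ 0.26  0.54 -0.01  1.91  0.01  0.69 -1.39] F [0.2 0.8 0.2] op 0.998 ff 0.0
[[256.5225456  223.93699798]] [[206.84521488 202.51733719]]
[[256.6281566  205.94662978]] [[204.7928483  200.63210077]]
```

View pics/f.png

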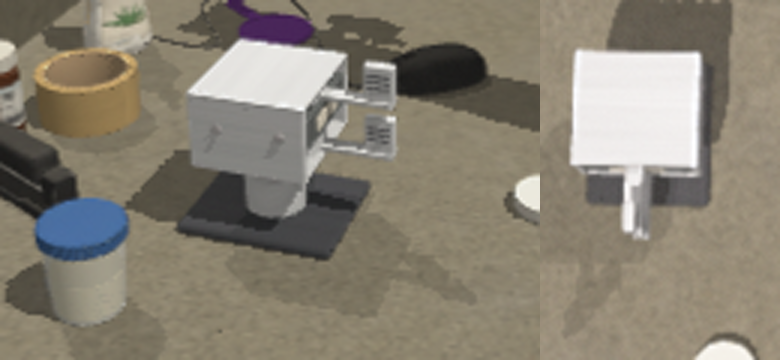

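Both tabs stick out one above the other, at side pixels (256,206) and (256,224), where the fully-home model puts them. The cup and the dish are where they were.

```bash
python3 -c "
from plant import r
print(r.finish_job())"
```

```text
the job is handed in; nothing more can be done
None
```

I slid the deep carrier home into the lower slot, then the thin one into the upper slot, both flat with handles out and no bystander touched, and handed the job in at about 20 s; no verdict came back.

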